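# Gauge the stem holes of cork pots and pull the reject

### The arm

A 6-joint arm with a two-finger parallel gripper is mounted at the origin on the work surface. World frame = base frame: x ahead of the robot, y to its left, z up, the work surface at z = 0. Lengths are in m, angles in rad, forces in N, time in s.
With the tool pointing down it reaches from about 0.375 to 0.925 m from the base axis. Payload 5.7 kg.
Tool frame: the origin (TCP) lies midway between the tips of the shut fingers; the grasp point (between the pads) lies 19 mm behind it; z points along the fingers, y is the line along which they close (so a half turn about z gives the same grasp; the last joint's range is limited). The gripper opens to 88 mm and grips with 3 to 60 N. Pads are 20 mm wide; open, the fingers measure 115 mm over their backs; the gripper's body (75 mm by 178 mm) begins 61 mm behind the grasp point.
Start: joints at [1.209, 0.359, 1.51, -0, 1.272, -0.115], TCP at [0.147, 0.582, 0.195] pointing down, gripper open.
Joint ranges: [-2.97, 2.97], [-1.01, 2.36], [0.21, 2.38], [-0.96, 4.11], [0.2, 2.71], [-2.98, 2.98]. Speed limits (rad/s): [2.39, 2.39, 3.14, 3.14, 3.14, 3.14].

### API

Orientations are given as a unit quaternion [x, y, z, w].
In Python, from bench import move_ptp, servo_line, goto_joints, move_gripper, sleep, inverse_kinematics, capture, PlanningError, close_job, spot_in, silhouettes, current_clock, current_joint_pos, current_qvel, current_joint_torque, current_position, current_orientation, current_force, current_torque, current_finger_gap, current_grip_force gives the robot as it stands. Calls block until the motion is done:
- move_ptp(position, orientation): joint-space move of the TCP to a pose.
- servo_line(position, orientation=None, rate=0.15, contact_N=None): straight line of the TCP; orientation=None keeps the orientation; rate is the mean speed in m/s. With contact_N (N) it stops when the force on the tool has changed by that much, and returns True; else False.
- goto_joints(angles): joint-space move.
- move_gripper(opening): finger opening in m; the grip force is fixed at half the most; returns when the fingers have stopped.
- sleep(seconds).
- inverse_kinematics(position, orientation): joint angles nearest the present ones, or None.
- capture(name): name is "scene" or "top" or "wrist"; returns a dict with "image" (400x640x3 uint8, blue, green, red), "range_z" (400x640 float32, m along the optical axis (not along the pixel's ray), 0 where there is no reading), "intrinsics" (3x3 intrinsics, pixels), "R" (3x3) and "t" (3): a world point X has camera coordinates R X + t. Camera axes: x right, y down, z forward; pixel columns grow to the right and rows downward; lengths in m; the calibration is good to about 2 mm. A picture is of the moment at which its call begins.
A pose or a line that the arm cannot do raises PlanningError and nothing moves.
- close_job(): hands the job in; it is judged then, once.
Trained networks look in the newest picture that a camera, given by its name, has taken for a name from the list of things; names that differ only in an ending like _2 or _b are one class to them, and where a whole thing is asked for, a point or a joint stands for the part that bears it (a point fixed in the world has none). Each returns a list of dicts, best first, with "conf" (0 to 1); they miss things now and then, are a little off and sometimes report something else, mostly with a low value. They report only what shows in the picture. A call takes as long as a camera call. They do not tell look-alikes from the thing itself.
- spot_in(camera, query): "xy" ([column, row] in pixels, amid what is visible of it).
- silhouettes(camera, query): "region" (400x640 bool, what is visible of it) and "xy" ([column, row] in pixels, amid what is visible of it).
Readings, each from a call of its own:
- current_clock(): time.
- current_joint_pos(): joint angles.
- current_qvel(): joint speeds.
- current_joint_torque(): joint torques, N m.
- current_position(): TCP position.
- current_orientation(): TCP orientation.
- current_force(): force on the tool from outside, world axes, zero at the start.
- current_torque(): the same for the moment, N m.
- current_finger_gap(): finger opening in m.
- current_grip_force(): force on a finger pad.
Only numpy, scipy, OpenCV 4.12 (cv2) and the standard library are available. Lean on these libraries where they do the work, as an engineer would, in place of code of your own. Each camera call takes 0.05 s, during which the arm holds its last target. There are 200 camera calls.

### The job

Take the red-handled pin gauge from its wooden stand and try it gently in the stem hole of each cork pot in the rack, one after another from the yellow-dot end: the pin should go in until its brass collar is down on the pot, or until it stops inside the hole without forcing it. Then put the gauge fully back in its stand, set any pot whose hole stopped the pin upright on the pink plate without dropping it, and leave the good pots in their pockets and everything else on the table where it is.

Things in the scene. Friction and masses are not known exactly. Their poses are not given: they have to be found in the camera images.
- gauge: pin gauge, loose, about 90 g, standing upright in the stand: a 12 mm steel pin 40 mm long with a 3 mm tapered nose, above it a brass collar 22 mm across and 4 mm thick, above that a red handle, a 20 x 20 mm square bar 44 mm tall. Origin at the tip of the pin, z up along the pin towards the handle: collar underside at z = 40 mm, handle from 44 to 88 mm, its flats facing x and y
- stand: wooden gauge stand, fixed, 64 x 64 x 48 mm with a 13.5 mm hole 44 mm deep in its top centre; origin at the centre of its underside on the table. With the gauge home, its collar lies on the stand's top and its tip is 8 mm above the stand's origin
- rack: light wooden rack, fixed, 80 x 280 x 14 mm, with three round pockets 6 mm deep in a row along its y axis, 90 mm apart; a yellow dot on its top at the +y end. Origin at the centre of its underside, z up
- pocket1 (a point): centre of the floor of the pocket next to the yellow dot (tried first), 8 mm above the table; its axes are the rack's
- pocket2 (a point): centre of the floor of the middle pocket
- pocket3 (a point): centre of the floor of the pocket farthest from the yellow dot (tried last)
- pot_a: cork pot blank, a loose upright cylinder 46 mm across, 50 mm tall, about 90 g, standing in a rack pocket with 3 mm play; origin at the centre of its underside, z up. A central 13.5 mm stem hole opens in its top. Good blank: 13.5 mm right through. Bad blank: the hole narrows to 8 mm from 15 mm below the mouth, stopping the 12 mm pin. The mouths look alike; only the gauge tells
- pot_b: cork pot blank, a loose upright cylinder 46 mm across, 50 mm tall, about 90 g, standing in a rack pocket with 3 mm play; origin at the centre of its underside, z up. A central 13.5 mm stem hole opens in its top. Good blank: 13.5 mm right through. Bad blank: the hole narrows to 8 mm from 15 mm below the mouth, stopping the 12 mm pin. The mouths look alike; only the gauge tells
- pot_c: cork pot blank, a loose upright cylinder 46 mm across, 50 mm tall, about 90 g, standing in a rack pocket with 3 mm play; origin at the centre of its underside, z up. A central 13.5 mm stem hole opens in its top. Good blank: 13.5 mm right through. Bad blank: the hole narrows to 8 mm from 15 mm below the mouth, stopping the 12 mm pin. The mouths look alike; only the gauge tells
- plate: pink plate with a scalloped edge, fixed, flat, 156 mm across inside the scallops, top 10 mm above the table; origin at the centre of its underside
- wipes: bystander: white packet of wipes, 85 x 150 x 36 mm, lying; origin at the centre of its underside
- phone: bystander: grey handset, 50 x 145 x 26 mm, lying; origin at the centre of its underside
- glue: bystander: white glue bottle, 44 mm across, 120 mm tall; origin at the centre of its underside
- paint_jar: bystander: green paint jar, 56 mm across, 60 mm tall; origin at the centre of its underside
- stem: bystander: wooden stem, a rod 10 mm thick and about 160 mm long lying on the table; origin at its underside, mid-length
- finished: bystander: finished cork pot with a pink wooden flower, 46 mm across, 116 mm tall, standing behind the rack; origin at the centre of its underside
Mind the look-alikes: they are no part of the job. Leave any black look-alike of the stand alone. Leave any turquoise look-alike of the pot_c alone.

How it is judged:
On the way, in this order (a step that is already met when the one before it is completed fails the run):
1. the gauge is tried in the pot in pocket 1 (yellow dot): pin inside the hole, at least 35 mm deep in a good pot or 9 mm deep in a bad one (((horizontal distance between through_bored1 and pocket1 below 0.008 m and horizontal distance between gauge and through_bored1 below 0.004 m and z of through_bored1 in the frame of gauge above -0.0135 m) or (horizontal distance between through_bored2 and pocket1 below 0.008 m and horizontal distance between gauge and through_bored2 below 0.004 m and z of through_bored2 in the frame of gauge above -0.0135 m) or (horizontal distance between narrow_bored and pocket1 below 0.008 m and horizontal distance between gauge and narrow_bored below 0.004 m and z of narrow_bored in the frame of gauge above -0.0395 m))), for 0.1 s.
2. the gauge is tried in the pot in pocket 2 (middle): pin inside the hole, at least 35 mm deep in a good pot or 9 mm deep in a bad one (((horizontal distance between through_bored1 and pocket2 below 0.008 m and horizontal distance between gauge and through_bored1 below 0.004 m and z of through_bored1 in the frame of gauge above -0.0135 m) or (horizontal distance between through_bored2 and pocket2 below 0.008 m and horizontal distance between gauge and through_bored2 below 0.004 m and z of through_bored2 in the frame of gauge above -0.0135 m) or (horizontal distance between narrow_bored and pocket2 below 0.008 m and horizontal distance between gauge and narrow_bored below 0.004 m and z of narrow_bored in the frame of gauge above -0.0395 m))), for 0.1 s.
3. the gauge is tried in the pot in pocket 3 (far end): pin inside the hole, at least 35 mm deep in a good pot or 9 mm deep in a bad one (((horizontal distance between through_bored1 and pocket3 below 0.008 m and horizontal distance between gauge and through_bored1 below 0.004 m and z of through_bored1 in the frame of gauge above -0.0135 m) or (horizontal distance between through_bored2 and pocket3 below 0.008 m and horizontal distance between gauge and through_bored2 below 0.004 m and z of through_bored2 in the frame of gauge above -0.0135 m) or (horizontal distance between narrow_bored and pocket3 below 0.008 m and horizontal distance between gauge and narrow_bored below 0.004 m and z of narrow_bored in the frame of gauge above -0.0395 m))), for 0.1 s.
At the end, for the whole second after the job is handed in: The bad pot stands upright on the plate, its centre within 55 mm of the plate's; the good pots stand upright within 10 mm of where they started in the rack; the gauge is upright in its stand with the collar within 4 mm of the top; all are at rest (horizontal distance between narrow_bored and plate below 0.055 m and z of narrow_bored in the frame of plate between 0.0075 and 0.0155 m and distance of each of through_bored1, through_bored2 from where it was at the start of the episode below 0.01 m and angle between each of pot_a, pot_b, pot_c, gauge's own z axis and vertical below 0.1 rad and linear speed of each of pot_a, pot_b, pot_c, gauge below 0.02 m/s and horizontal distance between gauge and stand below 0.004 m and z of gauge in the frame of stand below 0.012 m); the robot touches nothing.
It fails at once if the gauge pressed on a pot with more than 30 N (contact force between gauge and pot_a above 30 N or contact force between gauge and pot_b above 30 N or contact force between gauge and pot_c above 30 N).
It fails at once if the gauge driven on its stand with more than 40 N (contact force between gauge and stand above 40 N).
It fails at once if a pot slammed on the plate (more than 40 N) (contact force between any of pot_a, pot_b, pot_c and plate above 40 N).
It fails at once if a pot let go more than 8 mm above the plate ((horizontal distance between pot_a and plate below 0.09 m and z of pot_a in the frame of plate above 0.018 m and contact force between the fingers and pot_a below 0.01 N) or (horizontal distance between pot_b and plate below 0.09 m and z of pot_b in the frame of plate above 0.018 m and contact force between the fingers and pot_b below 0.01 N) or (horizontal distance between pot_c and plate below 0.09 m and z of pot_c in the frame of plate above 0.018 m and contact force between the fingers and pot_c below 0.01 N)).
It fails at once if a bystander moved by more than 20 mm (distance of any of wipes, phone, glue, paint_jar, stem, finished from where it was at the start of the episode above 0.02 m).
It also fails if it takes over 72 s, if anything falls off the work surface, if the arm or the gripper's body presses on something with over 40 N, if the wrist force passes 120 N, or if a joint passes its speed limit or range.

## Working session

There is one attempt and no reset: what is moved stays moved. The work goes in short steps, each a Python script; the robot and the scene stay as the last script left them, time stands still between calls to the robot, and variables do not carry over. Pictures are saved under pics/ and viewed, at most 10 in all, crops included, and the job is handed in when it is done.

```bash
mkdir -p pics; cat > h.py <<'E'
import numpy as np, cv2
from bench import *
def cloud(c):
    K=np.array(c["intrinsics"]);z=c["range_z"];v,u=np.mgrid[0:z.shape[0],0:z.shape[1]]
    P=np.stack([(u-K[0,2])/K[0,0]*z,(v-K[1,2])/K[1,1]*z,z],-1)
    W=(P-np.array(c["t"]))@np.array(c["R"]); W[z<=0]=np.nan
    return W
E
python3 - <<'E'
from h import *
for n in ("top","scene"):
    c=capture(n);cv2.imwrite(f"pics/{n}0.png",c["image"]);W=cloud(c)
    np.savez(f"{n}0.npz",W=W,im=c["image"])
    print(n,np.array(c["intrinsics"])[0,0],-np.array(c["R"]).T@c["t"])
    for q in ("gauge","stand","rack","pot_a","plate","wipes","phone","glue","paint_jar","stem","finished"):
        for d in silhouettes(n,q):
            if d["conf"]<.3: continue
            m=d["region"];w=W[m];w=w[~np.isnan(w[:,0])]
            if len(w)<5: continue
            h=np.percentile(w[:,2],95);t=w[w[:,2]>h-.004]
            print(q,round(d["conf"],2),np.round(d["xy"]),m.sum(),"top",h.round(4),"c",((t.max(0)+t.min(0))/2).round(4)[:2],"ext",np.ptp(t,axis=0).round(3)[:2])
print(current_clock())
E
```

```text
top 478.3629511456982 [0.47785032 0.0460732  1.16435985]
gauge 0.71 [184. 231.] 694 top 0.0508 c [0.4566 0.3436] ext [0.061 0.065]
gauge 0.48 [175. 232.] 130 top 0.0981 c [0.4572 0.344 ] ext [0.018 0.02 ]
stand 0.72 [185. 234.] 774 top 0.0512 c [0.4576 0.3436] ext [0.063 0.065]
stand 0.66 [158. 187.] 967 top 0.0507 c [0.5605 0.4067] ext [0.069 0.073]
stand 0.57 [320. 198.] 337 top 0.061 c [0.5471 0.0233] ext [0.044 0.042]
rack 0.73 [320. 197.] 2911 top 0.0174 c [0.5461 0.0235] ext [0.09  0.281]
pot_a 0.8 [360. 197.] 326 top 0.0605 c [ 0.5426 -0.0662] ext [0.044 0.044]
pot_a 0.75 [281. 194.] 290 top 0.0608 c [0.5503 0.1124] ext [0.042 0.039]
pot_a 0.68 [402. 201.] 349 top 0.0526 c [ 0.5414 -0.1713] ext [0.045 0.043]
pot_a 0.62 [321. 197.] 323 top 0.061 c [0.5471 0.0233] ext [0.044 0.042]
plate 0.78 [472. 225.] 3948 top 0.0134 c [ 0.4877 -0.3418] ext [0.172 0.174]
wipes 0.81 [389. 276.] 2299 top 0.0381 c [ 0.3591 -0.1467] ext [0.086 0.141]
phone 0.69 [269. 274.] 1233 top 0.0279 c [0.3604 0.132 ] ext [0.063 0.139]
phone 0.53 [281. 193.] 308 top 0.0607 c [0.5493 0.1136] ext [0.04  0.042]
[... 945 characters left out ...]
xt [0.044 0.044]
pot_a 0.61 [322. 217.] 1827 top 0.0157 c [0.5495 0.0268] ext [0.091 0.281]
pot_a 0.56 [319. 199.] 449 top 0.0585 c [0.5496 0.0258] ext [0.043 0.044]
plate 0.73 [265. 121.] 1712 top 0.0114 c [ 0.491  -0.3379] ext [0.174 0.174]
wipes 0.61 [340. 137.] 1158 top 0.0366 c [ 0.3626 -0.1415] ext [0.085 0.143]
phone 0.83 [404. 205.] 1059 top 0.0262 c [0.3619 0.137 ] ext [0.065 0.14 ]
glue 0.57 [203. 156.] 648 top 0.1187 c [ 0.7257 -0.2384] ext [0.02 0.02]
paint_jar 0.72 [298. 314.] 880 top 0.061 c [0.7409 0.2354] ext [0.048 0.049]
stem 0.62 [253. 257.] 250 top 0.0111 c [0.7526 0.0739] ext [0.012 0.153]
finished 0.85 [218. 204.] 881 top 0.1151 c [ 0.7607 -0.0666] ext [0.048 0.046]
1.2
```

View pics/top0.png

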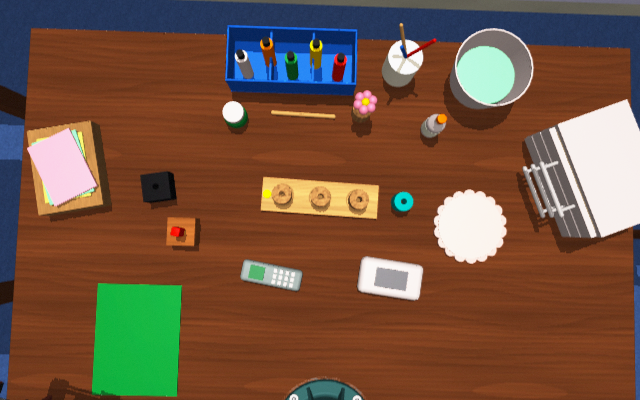

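View pics/scene0.png

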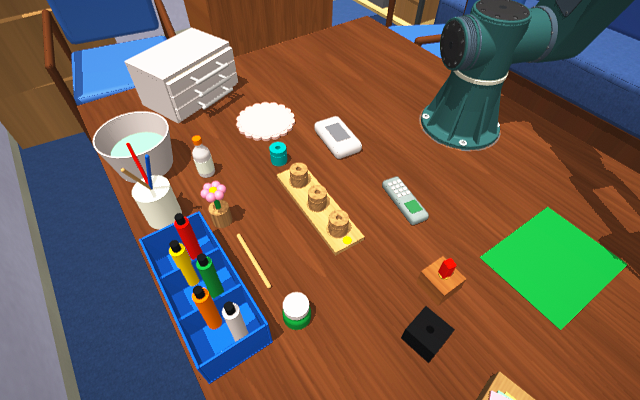

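The stand is brown at (181,232) in top, and its black look-alike is at (158,187). The red gauge stands in the brown one. The cork pots are at (282,194), (320,197) and (358,200), with the yellow dot at (267,194) beside pot 1. The turquoise look-alike at (403,201) lies outside the rack. Next I move the wrist camera over the brown stand to confirm it close up.

```bash
cat >> h.py <<'E'
from scipy.spatial.transform import Rotation as Rot
def quat(phi): return (Rot.from_euler('z',phi)*Rot.from_euler('x',np.pi)).as_quat()
E
python3 - <<'E'
from h import *
W=np.load("scene0.npz")["W"].reshape(-1,3)
m=(np.hypot(W[:,0]-.46,W[:,1]-.3467)<.055)&(abs(W[:,2]-.049)<.004)
r=cv2.minAreaRect((W[m][:,:2]*1000).astype(np.float32));print(r)
print(Rot.from_quat(current_orientation()).as_matrix().round(3).tolist())
a=np.deg2rad(r[2]); a=(a+np.pi/4)%(np.pi/2)-np.pi/4
cands=[a+k*np.pi/2 for k in range(-2,3)]
q6=[]
for p in cands:
    j=inverse_kinematics([.4585,.345,.22],quat(p)); k=inverse_kinematics([.546,-.065,.22],quat(p))
    print(round(p,3),None if j is None else np.round(j,2),None if k is None else np.round(k,2))
p=a+np.pi/2 if inverse_kinematics([.4585,.345,.22],quat(a+np.pi/2)) is not None else a
j0=Rot.from_quat(current_orientation()).as_matrix()[:,0]; cur=np.arctan2(j0[1],j0[0])
p=min(cands,key=lambda x:abs(x-cur)); print("psi",p)
move_ptp([.4585,.345,.22],quat(p))
c=capture("wrist");np.savez("w0.npz",W=cloud(c),im=c["image"]);cv2.imwrite("pics/w0.png",c["image"])
print("cam",-np.array(c["R"]).T@c["t"],c["R"],current_position(),current_clock())
E
```

```text
((459.12298583984375, 346.0160217285156), (64.66881561279297, 65.76579284667969), 89.9314956665039)
[[-0.97, 0.244, -0.0], [0.244, 0.97, -0.0], [0.0, -0.0, -1.0]]
-3.143 [ 0.52  0.3   1.54  0.    1.31 -1.04] [-0.24  0.26  1.59  0.    1.29 -1.81]
-1.572 [ 0.52  0.3   1.54  0.    1.31 -2.62] [-0.24  0.26  1.59 -0.    1.29  2.9 ]
-0.001 [ 0.52  0.3   1.54 -0.    1.31  2.1 ] [-0.24  0.26  1.59 -0.    1.29  1.33]
1.57 [ 0.52  0.3   1.54 -0.    1.31  0.53] [-0.24  0.26  1.59  0.    1.29 -0.24]
3.14 [ 0.52  0.3   1.54  0.    1.31 -1.04] [-0.24  0.26  1.59  0.    1.29 -1.81]
psi 3.140397027418402
cam [0.38059934 0.34692675 0.40830612] [[ 1.24911146e-03  9.99999210e-01  1.39156953e-04]
 [ 9.59074055e-01 -1.23739403e-03  2.83152654e-01]
 [ 2.83152603e-01 -2.20227403e-04 -9.59074843e-01]] [0.45777733 0.3458306  0.21991344] 2.7083
```

View pics/w0.png

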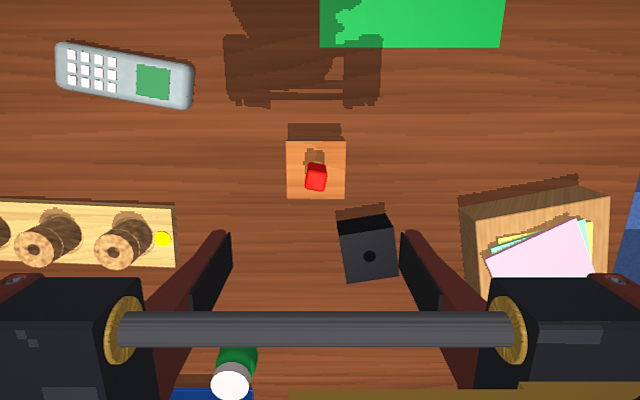

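The wrist view shows the red handle at (316,177) in the brown stand. The black block at (369,250) is the look-alike and is empty, so the brown one is the right stand. I measure the handle and pick it up.

```bash
cat >> h.py <<'E'
def red_top(c):
    W=cloud(c);b=c["image"].astype(int)
    m=(b[...,2]>120)&(b[...,1]<70)&(b[...,0]<70)&(np.nan_to_num(W[...,2])>.09)
    P=W[m];t=np.median(P[:,2]);h=np.percentile(P[:,2],90)
    P=P[abs(P[:,2]-h)<.004]
    r=cv2.minAreaRect((P[:,:2]*1000).astype(np.float32))
    return np.array(r[0])/1000,r[1],r[2],h,len(P)
E
python3 - <<'E'
from h import *
c=capture("wrist");xy,s,a,h,n=red_top(c);print(xy,s,a,h,n,current_position())
W=cloud(c).reshape(-1,3)
m=(np.hypot(W[:,0]-.459,W[:,1]-.346)<.055)&(abs(W[:,2]-.049)<.005)
print(cv2.minAreaRect((W[m][:,:2]*1000).astype(np.float32)),np.median(W[m][:,2]))
E
```

```text
[0.45923532 0.34695563] (19.126588821411133, 20.11110496520996) 79.56529235839844 0.09577677100446741 393 [0.45774399 0.34589685 0.21992171]
((459.44183349609375, 347.4325256347656), (64.15434265136719, 64.05768585205078), 89.9935073852539) 0.046998804450809846
```

```bash
cat >> h.py <<'E'
PSI=np.pi-.182
def err(p): return np.array(p)-np.array(current_position())
def go(p,q=None,rate=.2,fine=True):
    p=np.array(p,float); q=quat(PSI) if q is None else q
    servo_line(p,q,rate=rate)
    if fine:
        sleep(.1); e=err(p)
        if np.linalg.norm(e)>3e-4: servo_line(p+e,q,rate=.05); sleep(.1)
E
python3 - <<'E'
from h import *
go([.4592,.347,.22]); print(err([.4592,.347,.22]))
c=capture("wrist");xy,s,a,h,n=red_top(c);print(xy,s,a,h,n)
# view consistent: keep measured
move_gripper(.05)
go([*xy,.13],rate=.2,fine=False); go([*xy,.061],rate=.08)
p0=current_position();print("at",p0,current_force())
move_gripper(0.0)
print(current_finger_gap(),current_grip_force(),current_force(),current_position(),current_clock())
np.savez("g.npz",xy=xy,p=current_position())
E
```

```text
[-3.60819139e-04  3.65587010e-04 -5.50345566e-05]
[0.45877789 0.34744067] (18.292448043823242, 19.64562225341797) 79.1806640625 0.0957308386582141 390
at [0.45832957 0.347153   0.06051171] [-0.52690799  0.74275148  0.54325793]
0.01972153800307619 29.957905411720276 [ 0.16097661 -0.00689077 -0.26016081] [0.45825862 0.34710188 0.06034869] 6.975
```

```bash
cat >> h.py <<'E'
def pot_top(c,guess,r=.04):
    W=cloud(c).reshape(-1,3);W=W[~np.isnan(W[:,0])]
    m=(np.hypot(W[:,0]-guess[0],W[:,1]-guess[1])<r)&(abs(W[:,2]-.0575)<.004)
    P=W[m]; (x,y),rad=cv2.minEnclosingCircle((P[:,:2]*1000).astype(np.float32))
    # hole: top-face points' inner circle
    o=np.array([x,y])/1000; d=P[:,:2]-o; rr=np.hypot(*d.T); inn=d[rr<.013]
    ang=np.arctan2(d[:,1],d[:,0]);E=[]
    for k in np.linspace(-np.pi,np.pi,25)[:-1]:
        s=(ang>=k)&(ang<k+np.pi/12)
        if s.any(): E.append(d[s][rr[s].argmin()])
    E=np.array(E);A=np.c_[2*E,np.ones(len(E))];s=np.linalg.lstsq(A,(E**2).sum(1),rcond=None)[0]
    return o,rad,o+s[:2],np.sqrt(s[2]+s[0]**2+s[1]**2)*1000,np.median(P[:,2]),len(P)
E
python3 - <<'E'
from h import *
g=np.load("g.npz");p=g["p"]
go([p[0],p[1],.182],rate=.15); print(current_force(),current_finger_gap())
for i,q in enumerate([(.5523,.1168),(.5486,.0264)][:1]):
    go([*q,.182],rate=.3)
    c=capture("wrist");cv2.imwrite(f"pics/p{i}.png",c["image"])
    r=pot_top(c,q);print(r,current_position())
    go([*r[0],.182]); c=capture("wrist"); r=pot_top(c,q);print(r,current_position(),current_clock())
    cv2.imwrite(f"pics/p{i}.png",c["image"][60:320,160:480].repeat(2,0).repeat(2,1))
E
```

```text
[ 0.14721881 -0.68309426 -1.29632139] 0.019782570052295972
(array([0.55228241, 0.11657065]), 22.99028205871582, array([0.55198311, 0.11649597]), np.float64(6.924876376617449), np.float64(0.05689521131354881), 1558) [0.55296086 0.11563251 0.18207493]
(array([0.55232794, 0.11647206]), 22.944618225097656, array([0.55199764, 0.11657003]), np.float64(6.9379170994345145), np.float64(0.05688992010619806), 1547) [0.55229715 0.11653552 0.18198212] 10.2667
```

View pics/p0.png

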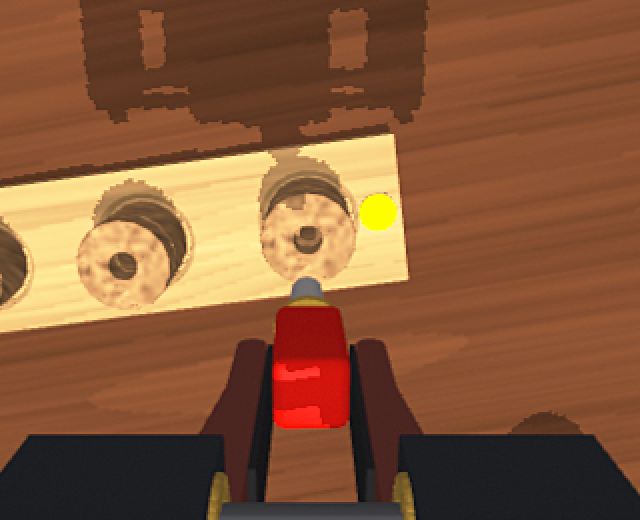

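Pot 1 (crop 307,240) sits next to the yellow dot, the gauge hangs straight, and the outer and hole fits agree within 0.4 mm. I try it now.

```bash
cat >> h.py <<'E'
def insert(xy,ztop,zend,cN=5):
    """descend with the pin over xy; spiral if caught at the rim"""
    for k,(dx,dy) in enumerate([(0,0),(-.0008,0),(.0008,0),(0,.0008),(0,-.0008)]):
        t=np.array([xy[0]+dx,xy[1]+dy])
        go([*t,ztop+.006],rate=.1)
        hit=servo_line([*t,zend],quat(PSI),rate=.03,contact_N=cN)
        z=current_position()[2];print(k,hit,"z",round(z,4),"F",np.round(current_force(),1))
        if z<ztop-.004: return z
        go([*t,ztop+.006],rate=.05,fine=False)
    return None
def try_pot(guess,view=True):
    g=np.load("g.npz"); go([*guess,.182],rate=.3)
    r=pot_top(capture("wrist"),guess);print("pot",r[0],r[1],r[2],r[3])
    go([*r[0],.182]); r=pot_top(capture("wrist"),r[0]); print("pot",r[0],r[2])
    t=r[0]+g["p"][:2]-g["xy"]
    go([*t,.125],rate=.2,fine=False)
    z=insert(t,.1105,.0695); sleep(.25); print("pos",current_position(),"tip depth",.058-(current_position()[2]-.0523),current_clock())
    return z
E
python3 - <<'E'
from h import *
z=try_pot((.5523,.1165))
E
```

```text
pot [0.55209387 0.11648781] 22.917390823364258 [0.55202579 0.11650527] 6.942545126260596
pot [0.55201672 0.11651116] [0.55186709 0.11661365]
0 True z 0.094 F [-0.3  1.1  1.4]
pos [0.55073889 0.11628549 0.09418726] tip depth 0.016112739416586606 13.275
```

Pot 1 stopped the pin about 16 mm down, which matches a bad blank with its step at 15 mm. On to pots 2 and 3.

```bash
cat >> h.py <<'E'
def up(z=.182):
    p=current_position(); go([p[0],p[1],z],rate=.12,fine=False)
E
python3 - <<'E'
from h import *
up(); z=try_pot((.5484,.0264))
E
```

```text
pot [0.54883765 0.02616153] 22.85016441345215 [0.54871475 0.02632618] 6.971311365791417
pot [0.54868408 0.02612404] [0.54857943 0.02629336]
0 True z 0.0703 F [-0.7 -0.1  5.1]
pos [0.54806894 0.02575051 0.0702201 ] tip depth 0.04007990165866523 18.3167
```

Pot 2 took the pin right down to the collar, so it is good.

```bash
python3 - <<'E'
from h import *
up(); z=try_pot((.5448,-.0634))
E
```

```text
pot [ 0.5441781  -0.06344907] 22.8389892578125 [ 0.54424235 -0.06363282] 7.009859536014925
pot [ 0.54430548 -0.06366951] [ 0.5442625 -0.0637005]
0 True z 0.0702 F [-0.1 -0.7  4.1]
pos [ 0.54369031 -0.06402711  0.07022977] tip depth 0.04007022917151445 23.5667
```

Pot 3 is good too, so the pot in pocket 1 is the bad one. I put the gauge back.

```bash
python3 - <<'E'
from h import *
p=np.load("g.npz")["p"]
up(.16); go([p[0],p[1],.16],rate=.35); go([p[0],p[1],.112],fine=False)
z=insert(p[:2],.1005,.0595); print(z,p,current_position())
if z is not None and z<.0635:
    move_gripper(.05); q=current_position(); go([q[0],q[1],.13],fine=False)
    c=capture("wrist"); go([.4592,.347,.22],rate=.25); c=capture("wrist"); print(red_top(c))
print(current_finger_gap(),current_clock())
E
```

```text
0 True z 0.0603 F [-1.1  0.   4. ]
0.06025609784801714 [0.45825862 0.34710188 0.06034869] [0.45816272 0.34697223 0.0602561 ]
(array([0.45890662, 0.34716382]), (19.171777725219727, 20.013004302978516), 79.84444427490234, np.float64(0.09579926553577804), 391)
0.05016126720643893 31.0167
```

```bash
python3 - <<'E'
from h import *
go([.552,.1165,.182],rate=.35); move_gripper(.066)
r=pot_top(capture("wrist"),(.552,.1165));print(r)
xy=r[0]
go([*xy,.10],rate=.2,fine=False); go([*xy,.024],rate=.1); print(current_force())
move_gripper(0); z0=current_position()[2]; print(current_finger_gap(),current_grip_force(),current_position())
go([*xy,.13],rate=.15,fine=False); print(current_finger_gap(),current_force())
go([.49,-.338,.13],rate=.3); print(current_position(),current_finger_gap(),current_clock())
go([.49,-.338,.045],rate=.15,fine=False)
hit=servo_line([.49,-.338,z0+.0005],quat(PSI),rate=.025,contact_N=4); print(hit,z0,current_position(),current_force(),current_clock())
c=capture("scene");cv2.imwrite("pics/place.png",c["image"])
E
```

```text
(array([0.55177948, 0.11615628]), 22.85724639892578, array([0.55156811, 0.1162232 ]), np.float64(6.977957842782694), np.float64(0.05689246175973142), 1586)
[ 0.00252821 -1.05079204  1.52390068]
0.044674671089606675 29.99996297992766 [0.55096227 0.11602068 0.02320416]
0.045159716615840964 [-1.48311714  0.23226993 -1.96211441]
[ 0.48992035 -0.33916712  0.13002681] 0.044902412623653194 38.2417
True 0.023204157955408165 [ 0.48975075 -0.33767544  0.02510654] [-0.25753607  0.68764059  3.57523131] 39.7
```

View pics/place.png

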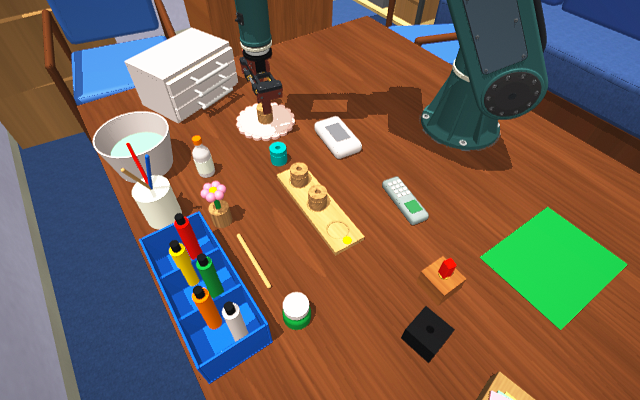

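The pot is down on the plate at (265,112): contact came at z0 + 2 mm, as the plate height predicts. I release it, retreat and check.

```bash
python3 - <<'E'
from h import *
move_gripper(.07); p=current_position(); go([p[0],p[1],.182],rate=.15)
go([.43,-.12,.25],rate=.3,fine=False); sleep(.3)
W=cloud(capture("scene")).reshape(-1,3);W=W[~np.isnan(W[:,0])]
for n,x,y,z in [("bad",.4905,-.338,.06),("p2",.5496,.026,.0585),("p3",.545,-.063,.0585)]:
    P=W[(np.hypot(W[:,0]-x,W[:,1]-y)<.04)&(abs(W[:,2]-z)<.004)]
    print(n,cv2.minEnclosingCircle((P[:,:2]*1000).astype(np.float32)),np.median(P[:,2]),P[:,2].std())
c=capture("scene");cv2.imwrite("pics/end.png",c["image"][60:340,160:480].repeat(2,0).repeat(2,1)); print(current_force(),current_clock())
E
```

```text
bad ((491.0235900878906, -336.572021484375), 25.792861938476562) 0.059193852623550966 0.001269783447376376
p2 ((547.7014770507812, 24.974395751953125), 23.046167373657227) 0.0573674374097687 0.0012645374309419206
p3 ((542.9059448242188, -63.93180465698242), 23.169116973876953) 0.05714798746343173 0.0012451227941055751
[ 0.47320044 -0.11403707  0.19043311] 43.325
```

View pics/end.png

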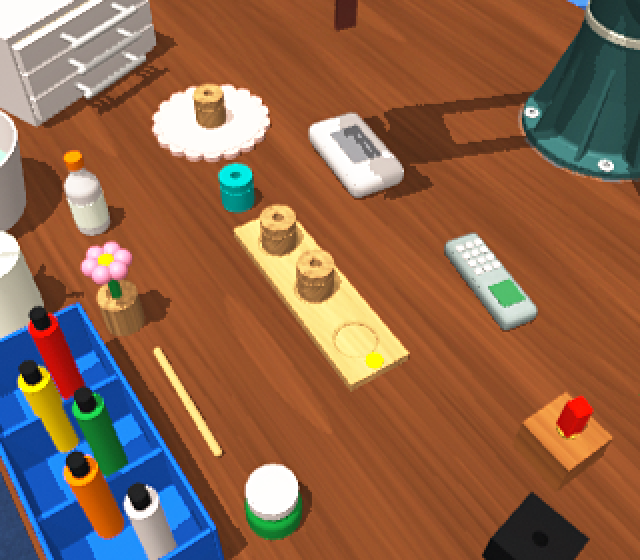

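The bad pot stands upright on the plate at crop (209,106). The good pots are in their pockets at (278,228) and (315,275), the gauge is in the brown stand at (573,417), and the bystanders haven't moved.

```bash
python3 -c "
from bench import *
print(close_job())"
```

```text
the job is handed in; nothing more can be done
None
```

I handed the job in at about 43 s: the pocket 1 pot stopped the pin and now stands on the pink plate, the other two passed and stay in their pockets, and the gauge is back in its stand.

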